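# Show a column's inlet to the inspection camera

### The job

Pick the shortest of the three steel columns off the white rack and hold it up to the inspection camera in the air: its large-nut end centred on the camera's black stop ring, the column in line with the tilted camera barrel. Feel for the sprung ring with the column's end and gently push it back about half its travel, then finish while holding the column there, not letting go. Leave the other columns and everything else on the bench where they are.

Things in the scene. Friction and masses are not known exactly. Their poses are not given: they have to be found in the camera images.
- short_column_center (a point): Short steel column, 150 mm long, 0.18-0.29 kg: smooth tube, 14 mm diameter, a large round nut at one end (26 mm diameter, 30 mm long: the inlet), a small nut at the other (18 mm, 20 mm long). The point is on the axis, half-way along; x points along the axis to the large nut's end. Lies level and loose in one of the rack's slots, axis 57 mm above the bench; lifts out upward.
- short_column_inlet (a point): Centre of the flat end face of the short column's large nut, 75 mm from the column's centre along its x axis; same axes as the column.
- medium_column_center (a point): A longer steel column with the same nuts and tube as the short one, 200 mm long, on the same rack; the point is half-way along its axis, x towards its large nut. Stays on the rack.
- long_column_center (a point): A longer steel column with the same nuts and tube as the short one, 250 mm long, on the same rack; the point is half-way along its axis, x towards its large nut. Stays on the rack.
- rack: White rack, fixed: plate 100 x 250 x 8 mm with two notched bars 8 mm thick at its x = -35 and +35 mm (62 mm free between), notch floors 50 mm and cheek tops 60 mm above the bench. Slots along its x at y = -80, 0 and 80 mm; which column lies in which varies; large nuts at the +x end. Origin: centre of underside.
- ring_face (a point): Centre of the front face of the inspection camera's black stop ring, a flat 44 mm disc with a small window in its middle, at the front of the white barrel (42 mm diameter). x points from the face into the barrel along its axis: a presented column's x lies along it. The barrel slopes down towards the robot by 9 to 29 degrees and stays as set. The point moves with the ring.
- stop_ring (a joint): How far the stop ring is pushed back into the barrel along its axis, in m: 0 at rest, 0.016 at its hard stop. A spring pushes it out: about 1.2 N at rest, 300 N/m more, so about 3.6 N at half travel.
- scope: Inspection camera's stand, fixed: base 150 x 150 x 16 mm, a 24 mm post 310 mm tall at y = 45 mm, the barrel pivoting 300 mm above the bench over the base's centre. The ring face lies 120 mm in front of that pivot. Origin at the centre of the underside; -x is the way the barrel faces.
- amber_bottle: Brown bottle, 68 mm diameter, 150 mm tall, origin under its base. Stays.
- clear_bottle: Clear bottle with a blue cap, 68 mm diameter, 150 mm tall, origin under its base. Stays.
- beaker: Glass beaker, 66 mm diameter, 85 mm tall, origin under its base. Stays.
- dish: Flat closed red dish, 60 mm diameter, 16 mm tall, origin under its base. Stays.
- wrench: Steel wrench 150 mm long lying on the bench, along its x axis. Stays.
Mind the look-alikes: they are no part of the job. Leave any purple or turquoise look-alike of the part that bears short_column_center alone.

How it is judged:
By the outcome, as a careful person would: the job done as asked, in the order asked, and still so for the second after the job is handed in, while the arm keeps its last pose, push and grip.
It also fails if it takes over 42 s, if anything falls off the work surface, if the arm or the gripper's body presses on something with over 40 N, if the wrist force passes 120 N, or if a joint passes its speed limit or range.

### The arm

A 6-joint arm with a two-finger parallel gripper is mounted at the origin on the work surface. World frame = base frame: x ahead of the robot, y to its left, z up, the work surface at z = 0. Lengths are in m, angles in rad, forces in N, time in s.
With the tool pointing down it reaches from about 0.225 to 0.725 m from the base axis. Payload 3.1 kg.
Tool frame: the origin (TCP) lies midway between the tips of the shut fingers; the grasp point (between the pads) lies grip_depth behind it (grip_depth is the distance from the TCP to the grasp point, in m); z points along the fingers, y is the direction in which the jaws open and shut (so a half turn about z gives the same grasp; the last joint's range is limited). The gripper opens to 85 mm and grips with 20 to 120 N. Pads are 22 mm wide; open, the fingers measure 114 mm over their backs; the gripper's body (76 mm by 85 mm) begins 54 mm behind the grasp point. The pads swing forward as they close: fully open they stand 13 mm farther back than shut.
Start: joints at [-1.457, 0.048, 0.099, 1.622, 0, 1.443], TCP at [0.126, -0.51, 0.231] pointing down, gripper open.
Joint ranges: [-2.91, 2.91], [-0.99, 1.94], [-1.21, 1.42], [-2.12, 2.29], [-1.49, 1.47], [-3.14, 3.14]. Speed limits (rad/s): [2.79, 2.79, 3.14, 3.14, 3.14, 3.14].

### API

Orientations are given as a unit quaternion [w, x, y, z].
In Python, from workcell import * gives the robot as it stands.
- The arm moves only by the shell command python3 -m handwheel 'ROWS' [FORCE]. ROWS is JSON, a list that holds one entry, the list of rows, each a list of 7 numbers: the closure, from -1 (fully open) to 1 (shut), then the shift along the tool's x, y, z in units of 300 mm (1.0 is 300 mm), then the turn, a rotation vector about the tool's x, y, z in units of 60 degrees (1.0 is 60 degrees). In form: [[[grip, tx, ty, tz, wx, wy, wz], ...]]. A call has 1 to 8 rows; each row shifts and turns the commanded pose from where the row before left it, along the tool's axes as they then stand; what a row does not reach is not made up. A row lasts 1/8 s, in which the tool goes at most 62.5 mm and 10.7 degrees, less where a joint would pass 70% of its speed; a pose out of reach is approached as far as the arm can. A call with a number of a shift or a turn outside -1 to 1 is refused whole. A call with a gripper value outside its range is refused whole. The fingers move at their own pace and stop on an object; FORCE is the grip in N (left out, the last holds). Time passes only in rows, so rows that do not move let the fingers close. It gives the time, the measured TCP pose, the force and the opening at its end, in the units of the state.
- get_state(): the state, without advancing time (a new reading comes with each control period).
- get_image(name): name is "side" or "top"; returns a dict with "frame" (480x640x3 uint8, blue, green, red), "depth" (480x640 float32, m along the optical axis (not along the pixel's ray), 0 where there is no reading), "fx", "fy", "cx", "cy" (pixels), "R" (3x3) and "t" (3): a world point X has camera coordinates R X + t. Camera axes: x right, y down, z forward; pixel columns grow to the right and rows downward; lengths in m; the calibration is good to about 2 mm. A picture is of the moment at which its call begins.
- job_done(): hands the job in, once; it reports no verdict.
The state is a dict: "t": time; "qpos": joint angles; "joint_velocities": joint speeds; "joint_efforts": joint torques, N m; "tcp_pos": TCP position; "tcp_rot": TCP orientation; "ft_force": force on the tool from outside, world axes, zero at the start; "moment": the same for the moment, N m; "finger_gap": finger opening in m.
Only numpy, scipy, OpenCV 4.12 (cv2) and the standard library are available. Lean on these libraries where they do the work, as an engineer would, in place of code of your own. Each camera call takes 0.05 s, during which the arm holds its last target. There are 200 camera calls.

## Working session

There is one attempt and no reset: what is moved stays moved. The work goes in short steps, Python scripts to look and compute and a shell command to move; the robot and the scene stay as the last step left them, time stands still between calls to the robot, and variables do not carry over. Pictures are saved under pics/ and viewed, about 8 in all and at most 12, crops included, and the job is handed in when it is done.

```bash
mkdir -p pics; ls; cat > h.py <<'E'
from workcell import *
import numpy as np, cv2
def px(im,u,v,r=2):
    d=im["depth"][v-r:v+r+1,u-r:u+r+1]; d=d[d>0]
    if len(d)==0: return None
    z=np.median(d); c=np.array([(u-im["cx"])/im["fx"]*z,(v-im["cy"])/im["fy"]*z,z])
    return im["R"].T@(c-im["t"])
def cloud(im):
    v,u=np.mgrid[0:480,0:640]; z=im["depth"].astype(float)
    c=np.stack([(u-im["cx"])/im["fx"]*z,(v-im["cy"])/im["fy"]*z,z],-1)
    P=(c-im["t"])@im["R"]; P[z<=0]=np.nan
    return P
E
python3 - <<'E'
from h import *
import pickle
s=get_state(); print(s)
for n in("side","top"):
    im=get_image(n); cv2.imwrite(f"pics/{n}0.png",im["frame"]); pickle.dump(im,open(n+"0.pkl","wb")); print(n,im["fx"],im["cx"],im["cy"],im["R"].round(3).tolist(),im["t"])
E
```

```text
pics
{'t': 0.0, 'qpos': array([-1.45674970e+00,  4.87293496e-02,  9.75729790e-02,  1.62199933e+00,
       -1.10987740e-05,  1.44302993e+00]), 'joint_velocities': array([ 0.00156606, -0.00044563,  0.0006038 ,  0.00048282,  0.00159182,
       -0.00016284]), 'joint_efforts': array([ 9.77479499e-05, -3.38779020e+01,  3.20016003e+01,  2.01115699e-02,
       -1.62803735e-05,  2.42009868e-06]), 'tcp_pos': array([ 0.12564864, -0.50910467,  0.23011583]), 'tcp_rot': array([-1.17969577e-03,  9.92699016e-01,  1.20612073e-01,  2.54318549e-06]), 'ft_force': array([-0.2493479 , -0.37095218, -0.27934323]), 'moment': array([ 0.0029734 ,  0.02007269, -0.02259249]), 'finger_gap': 0.0855016648345318}
side 582.8451027483837 322.83247622658746 235.54421211889476 [[-0.814, -0.58, -0.016], [-0.376, 0.547, -0.748], [0.443, -0.603, -0.664]] [0.45635412 0.34054934 1.27894781]
top 525.0307410865545 319.93987702557774 242.3063133883851 [[0.016, -1.0, -0.014], [-0.999, -0.015, -0.051], [0.051, 0.015, -0.999]] [0.02403914 0.54611996 1.44448942]
```

View pics/top0.png

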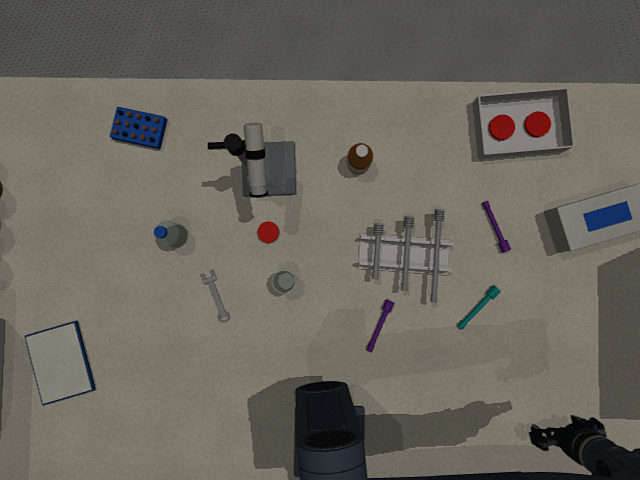

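View pics/side0.png

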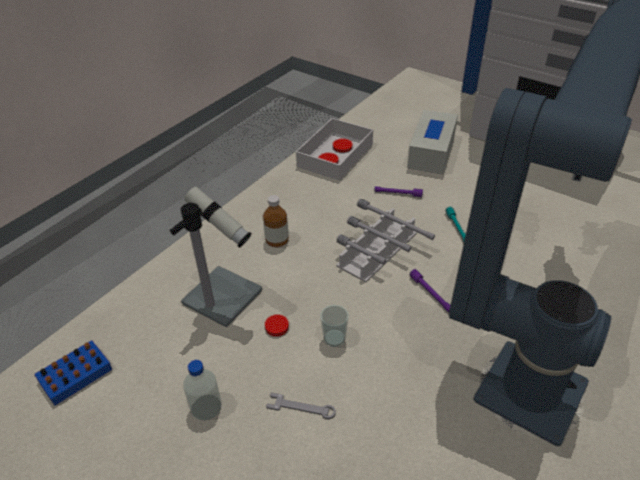

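Top view: the steel candidates on the rack are at (377,250), (407,252) and (438,255), with lengths of about 55, 74 and 92 px. The look-alikes are purple at (380,325) and (495,227), and turquoise at (478,307). I choose the short steel column at (377,250), nut end at the top. Next I measure it and check it in a close crop.

```bash
python3 - <<'E'
from h import *
import pickle
T=pickle.load(open("top0.pkl","rb"));S=pickle.load(open("side0.pkl","rb"))
a=cv2.resize(T["frame"][205:310,345:460],None,fx=6,fy=5.7,interpolation=cv2.INTER_CUBIC)
b=cv2.resize(S["frame"][180:250,180:255],None,fx=4,fy=4,interpolation=cv2.INTER_CUBIC)
c=np.zeros((600,800,3),np.uint8);c[:a.shape[0],:a.shape[1]]=a[:600,:690];cv2.imwrite("pics/crop1.png",c)
P=cloud(T)
# columns: points z>0.058 per strip
for lo,hi in((362,392),(393,421),(422,452)):
    Q=P[205:310,lo:hi].reshape(-1,3); Q=Q[(Q[:,2]>0.0615)&(Q[:,2]<.08)]
    m=np.median(Q,0); l=cv2.fitLine(Q[:,:2].astype(np.float32),cv2.DIST_HUBER,0,.01,.01).ravel()
    d=l[:2]*np.sign(l[0]); t=(Q[:,:2]-l[2:])@d
    print(len(Q),"ang",np.degrees(np.arctan2(d[1],d[0])),"ends",l[2:]+d*t.min(),l[2:]+d*t.max(),np.ptp(t),"z",np.percentile(Q[:,2],[10,50,90]))
# barrel: both clouds
for n,im,(u0,u1,v0,v1) in(("top",T,(235,275,115,200)),("side",S,(180,255,180,250))):
    Q=cloud(im)[v0:v1,u0:u1].reshape(-1,3); Q=Q[(Q[:,2]>.2)]
    print(n,len(Q),np.nanmin(Q,0),np.nanmax(Q,0)); np.save(n+"b.npy",Q)
for uv in((258,188),(257,170),(255,130)): print(uv,px(T,*uv))
E
```

```text
293 ang -3.1925094 ends [ 0.44758786 -0.11452372] [ 0.59697073 -0.12285593] 0.149615055011569 z [0.06220084 0.0652105  0.07126783]
338 ang -3.693239 ends [ 0.41914539 -0.19205163] [ 0.61737609 -0.20484714] 0.19864323646735602 z [0.0623634  0.06531075 0.06995755]
447 ang -3.2305472 ends [ 0.38809217 -0.27118494] [ 0.63728698 -0.28525037] 0.24959143797996375 z [0.06209602 0.0650757  0.06982091]
top 1565 [0.63471119 0.15459703 0.20263181] [0.79726095 0.23537091 0.34204487]
side 2083 [0.63239025 0.15617128 0.20244227] [0.7908436  0.26911268 0.33825431]
(258, 188) [0.6553319  0.17323275 0.27302368]
(257, 170) [0.69297206 0.17347233 0.29466863]
(255, 130) [0.77472333 0.1747525  0.3315577 ]
```

View pics/crop1.png

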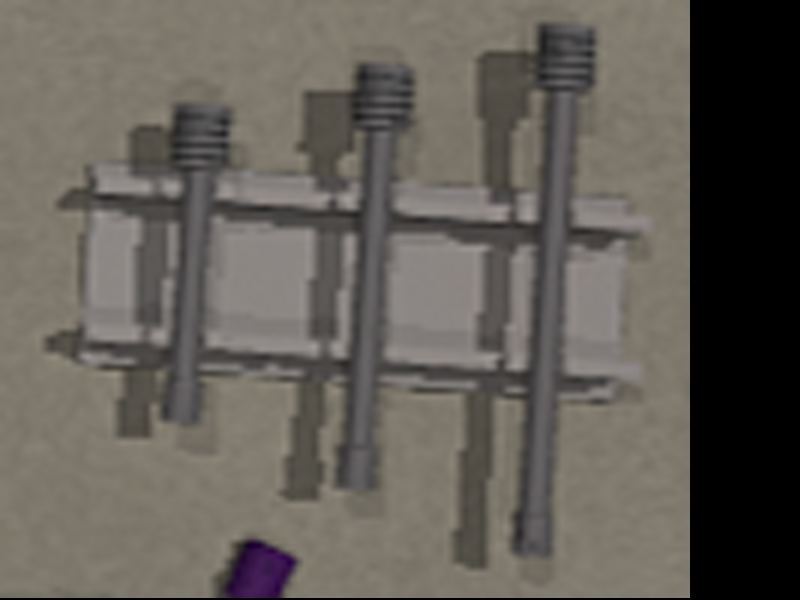

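The crop shows the short column, with its nut at crop (200,135) and small end at (182,410). It is plain steel in the left slot, the right one. Now I fit the barrel and the rack bars.

```bash
python3 - <<'E'
from h import *
import pickle, workcell
from scipy.optimize import least_squares
print([ (k,getattr(workcell,k)) for k in dir(workcell) if 'grip' in k.lower() or 'depth' in k.lower()])
def ax(p): return np.array([np.cos(p[0])*np.cos(p[1]),np.cos(p[0])*np.sin(p[1]),np.sin(p[0])])
Qs={n:np.load(n+"b.npy") for n in("top","side")}
for key in("top","side","both"):
    Q=np.vstack(list(Qs.values())) if key=="both" else Qs[key]
    Q=Q[np.isfinite(Q).all(1)]
    p=np.array([np.radians(23),0.0,.173,.273])  # elev, yaw, y,z at x=.70
    for it in range(4):
        def f(p,Q=Q):
            d=Q-np.array([.70,p[2],p[3]]);a=ax(p);return np.linalg.norm(d-np.outer(d@a,a),axis=1)-.021
        q=Q[(np.abs(f(p))<(.012,.006,.004,.004)[it])]
        p=least_squares(lambda p:f(p,q),p,loss="soft_l1",f_scale=.001).x
    a=ax(p);c=np.array([.70,p[2],p[3]]);t=(q-c)@a
    face=c+a*np.percentile(t,1)
    d=Q-c;tt=d@a;r=np.linalg.norm(d-np.outer(tt,a),axis=1);disk=tt[(r<.017)&(tt<-.02)]
    print(key,len(q),"elev,yaw",np.degrees(p[:2]),"c",c,"front",face,t.min(),"disk",len(disk),np.percentile(disk,[10,50,90]) if len(disk) else "","rms",np.std(f(p,q)))
    print("  pivot x est z=.30 ->",c+a*(.30-c[2])/a[2])
T=pickle.load(open("top0.pkl","rb"));P=cloud(T)[205:310,345:460].reshape(-1,3)
B=P[(P[:,2]>.048)&(P[:,2]<.0615)]; B=B[np.abs(B[:,1]+.155)<.025]
print("bars x near y=-.155",np.histogram(B[:,0],bins=np.arange(.45,.6,.005)))
E
```

```text
[('grip_depth', 0.0187)]
top 1254 elev,yaw [26.78551111  3.09813789] c [0.7        0.17887801 0.2747682 ] front [0.64610578 0.17596096 0.24752155] -0.0631740173951707 disk 25 [-0.05673205 -0.04847771 -0.04028964] rms 0.001757859873281054
  pivot x est z=.30 -> [0.74990882 0.18157935 0.3       ]
side 1199 elev,yaw [26.86318226  3.19389321] c [0.7        0.17820425 0.2744079 ] front [0.64396621 0.17507746 0.24598143] -0.06372391642323766 disk 54 [-0.06355407 -0.06238468 -0.03921413] rms 0.0018902636933297743
  pivot x est z=.30 -> [0.75044675 0.18101926 0.3       ]
both 2452 elev,yaw [26.84835462  3.27498117] c [0.7        0.17849887 0.27457359] front [0.64437916 0.17531616 0.24637248] -0.06381172715589073 disk 83 [-0.0634581  -0.05153868 -0.0394289 ] rms 0.0018318833852623007
  pivot x est z=.30 -> [0.75014832 0.18136843 0.3       ]
bars x near y=-.155 (array([ 0,  0,  0,  0,  0,  0, 19, 26,  1,  0,  0,  0,  0,  0,  0,  0,  0,
        0,  0,  0, 22, 22,  2,  1,  2,  1,  0,  0,  0]), array([0.45 , 0.455, 0.46 , 0.465, 0.47 , 0.475, 0.48 , 0.485, 0.49 ,
       0.495, 0.5  , 0.505, 0.51 , 0.515, 0.52 , 0.525, 0.53 , 0.535,
       0.54 , 0.545, 0.55 , 0.555, 0.56 , 0.565, 0.57 , 0.575, 0.58 ,
       0.585, 0.59 , 0.595]))
```

Both cameras agree. The ring face is at about (0.643, 0.175, 0.246), with the axis elevated 26.8° and yawed 3.2°. The column centre is (0.522, -0.119), yaw -3.4°. Moving now.

```bash
python3 -m handwheel '[[[-1,0,0,0,0,0,0.1437],[-1,0,0,0,0,0,0.1437],[-1,0.1033,-0.1148,0,0,0,0],[-1,0.1033,-0.1148,0.02,0,0,0],[-1,0.1033,-0.1148,0.02,0,0,0],[-1,0.1033,-0.1148,0.02,0,0,0],[-1,0.1033,-0.1148,0.02,0,0,0],[-1,0.1033,-0.1148,0.02,0,0,0]]]' 60
python3 -m handwheel '[[[-1,0.1033,-0.1148,0.02,0,0,0],[-1,0.1033,-0.1148,0.02,0,0,0],[-1,0.1033,-0.1148,0.02,0,0,0],[-1,0.1033,-0.1148,0.02,0,0,0],[-1,0.1033,-0.1148,0.02,0,0,0],[-1,0.1033,-0.1148,0.02,0,0,0],[-1,0,0,0,0,0,0],[-1,0,0,0,0,0,0]]]'
```

```text
t: 1.1
tcp_pos: [0.3242, -0.313, 0.2006]
tcp_rot: [-0.0, 1.0, -0.03, -0.0]
ft_force: [-0.1, -0.2, -0.7]
finger_gap: 0.0857
t: 2.1
tcp_pos: [0.5207, -0.1192, 0.1647]
tcp_rot: [0.0, 1.0, -0.029, -0.001]
ft_force: [-0.3, 0.9, 0.1]
finger_gap: 0.0853
```

```bash
python3 -m handwheel '[[[-1,0,0,0.108,0,0,0],[-1,0,0,0.108,0,0,0],[-1,0,0,0,0,0,0]]]'
python3 - <<'E'
from h import *
a=get_image("side")["frame"][130:300,310:480]; b=get_image("top")["frame"][200:310,340:460]
o=np.hstack([cv2.resize(a,(400,400),interpolation=2),cv2.resize(b,(400,400),interpolation=2)]);cv2.imwrite("pics/near.png",o)
E
```

```text
t: 2.48
tcp_pos: [0.5181, -0.1194, 0.0976]
tcp_rot: [-0.001, 1.0, -0.031, -0.003]
ft_force: [0.4, 0.4, -0.0]
finger_gap: 0.0856
```

View pics/near.png

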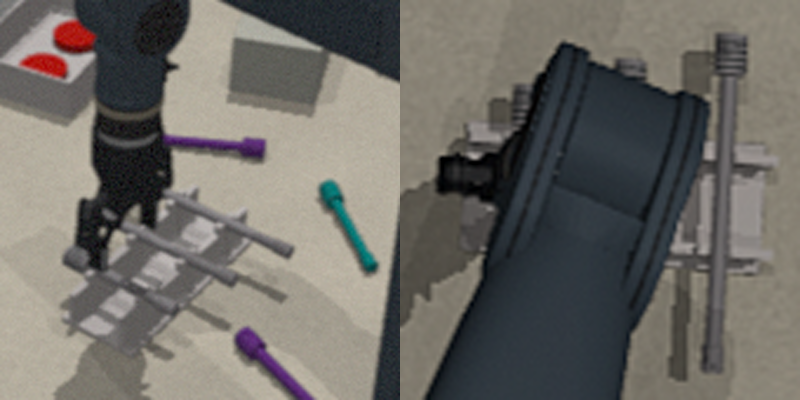

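The left half (side view) shows the fingers at about (95,260) and (148,230), straddling the short column below, with the medium column clear. Descending and closing.

```bash
python3 -m handwheel '[[[-1,0.01,0,0.07,0,0,0],[-1,0,0,0.07,0,0,0],[-1,0,0,0.06,0,0,0],[-1,0,0,0,0,0,0]]]'
python3 -m handwheel '[[[1,0,0,0,0,0,0],[1,0,0,0,0,0,0],[1,0,0,0,0,0,0],[1,0,0,0,0,0,0],[1,0,0,0,0,0,0],[1,0,0,0,0,0,0],[1,0,0,0,0,0,0],[1,0,0,0,0,0,0]]]' 80
```

```text
t: 3.08
tcp_pos: [0.5236, -0.1193, 0.0399]
tcp_rot: [-0.0, 1.0, -0.03, -0.001]
ft_force: [-0.5, 0.1, 0.8]
finger_gap: 0.0853
t: 4.08
tcp_pos: [0.5247, -0.1196, 0.0411]
tcp_rot: [0.0, 1.0, -0.03, 0.0]
ft_force: [-1.1, 0.4, 5.2]
finger_gap: 0.0112
```

```bash
python3 -m handwheel '[[[1,0,0,-0.03,0,0,0],[1,0,0,-0.05,0,0,0],[1,0,0,-0.05,0,0,0],[1,0,0,-0.07,0,0,0],[1,0,0,-0.1,0,0,0],[1,0,0,-0.1,0,0,0],[1,0,0,0,0,0,0],[1,0,0,0,0,0,0]]]'
python3 - <<'E'
from h import *
a=get_image("side")["frame"][130:300,310:480]
o=cv2.resize(a,(600,600),interpolation=2);cv2.imwrite("pics/lift.png",o); print(get_state())
E
```

```text
t: 5.08
tcp_pos: [0.5241, -0.1191, 0.1598]
tcp_rot: [-0.0, 1.0, -0.03, -0.0]
ft_force: [-0.3, 0.7, -2.9]
finger_gap: 0.0116
{'t': 5.125, 'qpos': array([-3.48439175e-01,  7.71525666e-02, -1.38247573e-02,  1.48243225e+00,
        1.07661750e-04,  2.85223810e+00]), 'joint_velocities': array([-0.00164271,  0.00896434, -0.01511824,  0.0001552 ,  0.00014258,
       -0.00099911]), 'joint_efforts': array([ 8.02772411e-03, -3.70806348e+01,  3.40382373e+01, -5.49650984e-02,
        8.74781254e-03,  1.69824790e-05]), 'tcp_pos': array([ 0.52351847, -0.1189603 ,  0.15897264]), 'tcp_rot': array([-4.60768884e-04,  9.99562801e-01, -2.95380590e-02, -1.22387050e-03]), 'ft_force': array([ 0.26274458,  0.07170578, -1.74322451]), 'moment': array([-0.01254456,  0.08459311, -0.00618205]), 'finger_gap': 0.011510068756017918}
```

View pics/lift.png

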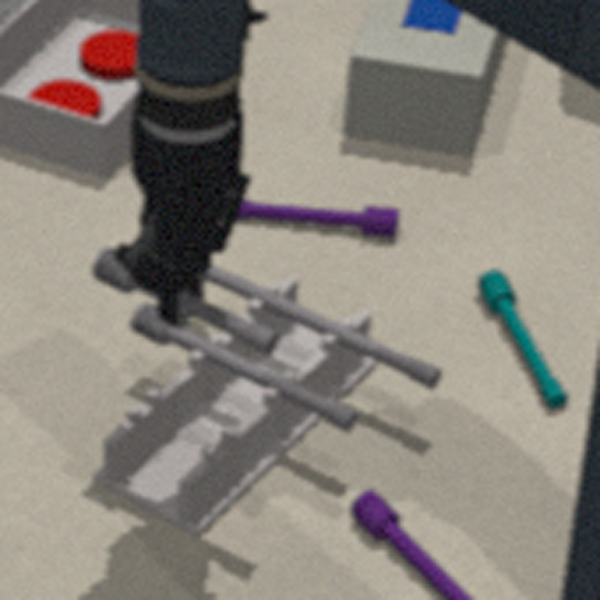

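Side crop: the column is held level, nut at (115,268) and small end at (270,335), and the other two are still in their slots. Joint 6 is at 2.85 and would pass its limit at the scope (it needs about 3.38). I therefore unwind it by nearly a full turn in free air first, aiming for about -2.9 there.

```bash
python3 -m handwheel '[[[1,0,0,-0.03,0,0,-0.08],[1,0,0,-0.03,0,0,-0.16],[1,0,0,-0.03,0,0,-0.16],[1,0,0,-0.03,0,0,-0.16],[1,0,0,0,0,0,-0.16],[1,0,0,0,0,0,-0.16],[1,0,0,0,0,0,-0.16],[1,0,0,0,0,0,-0.16]]]'
for i in 1; do python3 -m handwheel '[[[1,0,0,0,0,0,-0.16],[1,0,0,0,0,0,-0.16],[1,0,0,0,0,0,-0.16],[1,0,0,0,0,0,-0.16],[1,0,0,0,0,0,-0.16],[1,0,0,0,0,0,-0.16],[1,0,0,0,0,0,-0.16],[1,0,0,0,0,0,-0.16]]]'; done
python3 -c "
from h import *
s=get_state();print(s['qpos'].round(3),s['moment'])"
```

```text
t: 6.12
tcp_pos: [0.5233, -0.119, 0.1942]
tcp_rot: [-0.002, 0.825, 0.566, -0.001]
ft_force: [0.4, 0.2, -2.7]
finger_gap: 0.011
t: 7.12
tcp_pos: [0.5233, -0.1189, 0.1942]
tcp_rot: [-0.002, 0.295, 0.956, 0.0]
ft_force: [-0.3, -0.7, -2.5]
finger_gap: 0.0114
[-0.348  0.077  0.056  1.554  0.     0.25 ] [ 0.01450648 -0.01891606 -0.01121369]
```

```bash
python3 -m handwheel '[[[1,0,0,0,0,0,-0.16],[1,0,0,0,0,0,-0.16],[1,0,0,0,0,0,-0.16],[1,0,0,0,0,0,-0.16],[1,0,0,0,0,0,-0.16],[1,0,0,0,0,0,-0.16],[1,0,0,0,0,0,-0.16],[1,0,0,0,0,0,-0.16]]]'
python3 -m handwheel '[[[1,0,0,0,0,0,-0.16],[1,0,0,0,0,0,-0.16],[1,0,0,0,0,0,-0.16],[1,0,0,0,0,0,-0.16],[1,0,0,0,0,0,-0.16],[1,0,0,0,0,0,-0.16],[1,0,0,0,0,0,-0.16],[1,0,0,0,0,0,-0.08]]]'
cat > rel.py <<'E'
# rel.py: needed shift/turn to a staging pose: column inlet at ring face - gap*a
from h import *; import sys
from scipy.spatial.transform import Rotation as Ro
import scipy
def ax(e,y):
    e,y=np.radians([e,y]); return np.array([np.cos(e)*np.cos(y),np.cos(e)*np.sin(y),np.sin(e)])
def Rt(s): q=s["tcp_rot"]; return Ro.from_quat([q[1],q[2],q[3],q[0]])
def goal(e,y):
    a=ax(e,y); yy=np.cross(-np.array([0,0,1.]),a); yy/=np.linalg.norm(yy); return Ro.from_matrix(np.c_[a,yy,np.cross(a,yy)])
E
python3 - <<'E'
from rel import *
s=get_state();R=Rt(s);print(s["qpos"].round(3),R.as_matrix().round(3).tolist())
# level staging: TCP to (.45,.16,.19), keep orientation
print("shift units",R.inv().apply(np.array([.45,.15,.19])-s["tcp_pos"])/.3)
print("yaw",np.degrees(np.arctan2(*R.as_matrix()[[1,0],0])))
E
```

```text
t: 8.12
tcp_pos: [0.5233, -0.1189, 0.1942]
tcp_rot: [-0.001, -0.363, 0.932, 0.001]
ft_force: [0.9, -0.4, -2.2]
finger_gap: 0.0114
t: 9.12
tcp_pos: [0.5233, -0.1189, 0.1942]
tcp_rot: [0.0, 0.841, -0.542, -0.002]
ft_force: [-0.3, 1.6, -2.4]
finger_gap: 0.0113
[-0.348  0.077  0.056  1.554  0.    -2.345] [[0.413, -0.911, -0.004], [-0.911, -0.413, 0.002], [-0.003, 0.003, -1.0]]
shift units [-0.91716472 -0.1477745   0.01625653]
yaw -65.60317838864796
```

```bash
python3 -m handwheel '[[[1,-0.07,-0.011,0,0,0,0],[1,-0.131,-0.021,0,0,0,0],[1,-0.131,-0.021,0,0,0,0],[1,-0.131,-0.021,0,0,0,0],[1,-0.131,-0.021,0,0,0,0],[1,-0.131,-0.021,0,0,0,0],[1,-0.131,-0.021,0,0,0,0],[1,-0.061,-0.011,0,0,0,0]]]'
python3 -m handwheel '[[[1,0,0,0,0,0,-0.07],[1,0,0,0,0,0,-0.16],[1,0,0,0,0,0,-0.16],[1,0,0,0,0,0,-0.16],[1,0,0,0,0,0,-0.16],[1,0,0,0,0,0,-0.16],[1,0,0,0,0,0,-0.16],[1,0,0,0,0,0,-0.117]]]'
python3 - <<'E'
from rel import *
import pickle
s=get_state();R=Rt(s);print(s["t"],s["tcp_pos"],s["qpos"].round(3),"a in tool",R.as_matrix()[:,0])
G=goal(26.85,3.2); print("turn units",np.degrees((R.inv()*G).as_rotvec())/60)
S=get_image("side"); T=get_image("top"); pickle.dump((S,T,s),open("st1.pkl","wb"))
f=S["frame"][160:360,160:420]; cv2.imwrite("pics/stage.png",cv2.resize(f,(780,600),interpolation=2))
E
```

```text
t: 10.12
tcp_pos: [0.4497, 0.1524, 0.1954]
tcp_rot: [0.0, 0.84, -0.542, -0.001]
ft_force: [0.5, -0.1, -2.0]
finger_gap: 0.0113
t: 11.12
tcp_pos: [0.4504, 0.1505, 0.1953]
tcp_rot: [-0.0, 1.0, 0.028, -0.001]
ft_force: [-0.8, -0.4, -1.5]
finger_gap: 0.0114
11.125 [0.45044632 0.15054525 0.19534349] [ 1.810e-01 -8.500e-02 -1.030e-01  1.555e+00  1.000e-03 -3.018e+00] a in tool [ 0.99838451  0.05675911 -0.00260174]
turn units [-0.00051921  0.44998459  0.00080638]
```

View pics/stage.png

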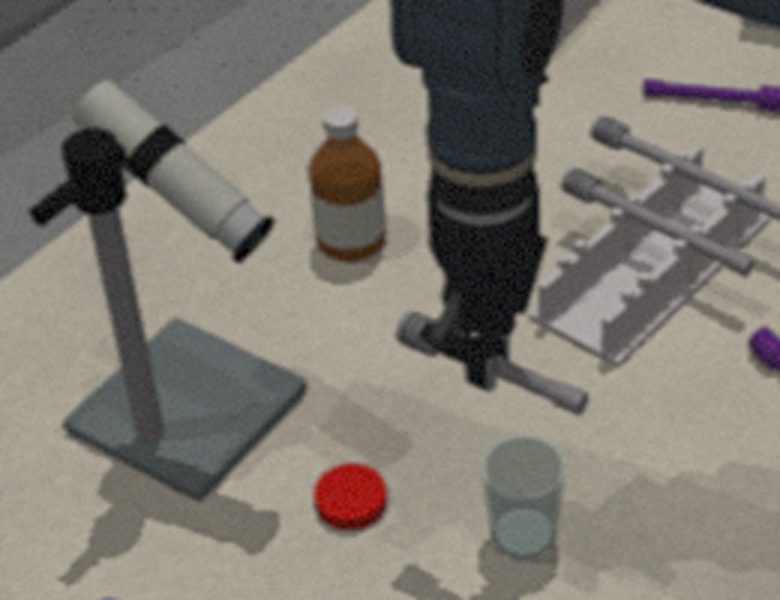

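The picture shows the column level, nut at (418,335) and small end at (578,400); the scope is untouched, ring face at (255,238). Next I tilt it and measure the column in the tool frame.

```bash
python3 -m handwheel '[[[1,0,0,0,0,0.1,0],[1,0,0,0,0,0.15,0],[1,0,0,0,0,0.15,0],[1,0,0,0,0,0.05,0],[1,0,0,0,0,0,0],[1,0,0,0,0,0,0]]]'
cat > col.py <<'E'
from rel import *
from scipy.optimize import least_squares
def fitcol(s,ims):
    """column axis in world from depth: returns direction, point, nut end"""
    R=Rt(s); g=s["tcp_pos"]-R.apply([0,0,.0187]); a=R.as_matrix()[:,0]
    Q=[]
    for im in ims:
        P=cloud(im).reshape(-1,3); Q.append(P[np.linalg.norm(P-g,axis=1)<.1])
    Q=np.vstack(Q); L=R.inv().apply(Q-g)   # tool axes at grasp point
    L=L[(np.abs(L[:,1])<.022)&(np.abs(L[:,2])<.03)]
    tail=L[(L[:,0]<-.022)&(L[:,0]>-.054)]; nut=L[(L[:,0]>.049)&(L[:,0]<.073)]
    def f(p,t=None):
        def r(X,rad): return np.hypot(X[:,1]-p[0]-p[1]*X[:,0],X[:,2]-p[2]-p[3]*X[:,0])-rad
        return np.r_[r(tail[np.hypot(tail[:,1],tail[:,2])<.015],.007),r(nut,.013)]
    o=least_squares(f,[0,0,0,0],loss="soft_l1",f_scale=.0015)
    allx=L[np.hypot(L[:,1]-o.x[0],L[:,2]-o.x[2])<.016][:,0]
    print(len(tail),len(nut),"y0,ytan,z0,ztan",o.x.round(4),"rms",np.std(o.fun).round(4),"x ends",np.percentile(allx,[.5,99.5]).round(4),allx.min().round(4),allx.max().round(4))
    return o.x
E
python3 - <<'E'
from col import *
s=get_state();R=Rt(s);print(s["tcp_pos"],s["qpos"].round(3))
print("turn left",np.degrees((R.inv()*goal(26.85,3.2)).as_rotvec())/60)
S,T=get_image("side"),get_image("top")
for ims in([S],[T],[S,T]): fitcol(s,ims)
E
```

```text
t: 11.98
tcp_pos: [0.452, 0.1501, 0.1967]
tcp_rot: [-0.006, 0.972, 0.025, 0.233]
ft_force: [1.4, -0.4, -1.6]
finger_gap: 0.0114
[0.45204775 0.15005077 0.19670815] [ 0.234 -0.604 -0.578  1.132 -0.081 -2.979]
turn left [ 0.00089843 -0.0019707  -0.00351782]
101 129 y0,ytan,z0,ztan [-0.0005  0.0099  0.0035  0.0065] rms 0.0019 x ends [-0.0764  0.0718] -0.0772 0.0721
0 112 y0,ytan,z0,ztan [-0.0075  0.11    0.0024  0.0105] rms 0.0024 x ends [-0.0154  0.075 ] -0.0164 0.0766
101 241 y0,ytan,z0,ztan [-0.0006  0.0081  0.0033  0.0025] rms 0.0021 x ends [-0.0761  0.0743] -0.0772 0.0766
```

```bash
cat > need.py <<'E'
from rel import *
FACE=np.array([.643,.175,.246]); A=ax(26.85,3.2); INL=np.array([.0738,-.0003,-.0156])
def need(gap):
    s=get_state();R=Rt(s);p=s["tcp_pos"]+R.apply(INL)
    print("t",s["t"],"inlet",p.round(4),"shift units",(R.inv().apply(FACE-gap*A-p)/.3).round(4),"turn",(np.degrees((R.inv()*goal(26.85,3.2)).as_rotvec())/60).round(4),"q",s["qpos"].round(2),"F.a",(s["ft_force"]@A).round(2),s["ft_force"].round(2))
E
python3 -c "
from need import *
need(.03)"
```

```text
t 12.075 inlet [0.5113 0.1533 0.2445] shift units [ 0.2965 -0.0491  0.196 ] turn [ 0.0012 -0.0022 -0.0034] q [ 0.23 -0.6  -0.58  1.13 -0.08 -2.98] F.a -0.45 [ 0.37 -0.43 -1.68]
```

```bash
python3 -m handwheel '[[[1,0.03,-0.01,0.036,0,0,0],[1,0.06,-0.01,0.04,0,0,0],[1,0.06,-0.01,0.04,0,0,0],[1,0.06,-0.01,0.04,0,0,0],[1,0.05,-0.009,0.03,0,0,0],[1,0.036,0,0.01,0,0,0],[1,0,0,0,0,0,0],[1,0,0,0,0,0,0]]]'
python3 - <<'E'
from need import *; from col import *
need(.03)
s=get_state();S,T=get_image("side"),get_image("top"); fitcol(s,[S])
fs=[cv2.resize(S["frame"][180:280,170:270],(400,400),interpolation=2),cv2.resize(T["frame"][110:270,200:360],(400,400),interpolation=2)]
cv2.imwrite("pics/gap30.png",np.hstack(fs))
E
```

```text
t: 13.08
tcp_pos: [0.5567, 0.17, 0.1845]
tcp_rot: [-0.006, 0.972, 0.026, 0.233]
ft_force: [0.4, 0.6, -1.5]
finger_gap: 0.0112
t 13.075 inlet [0.6153 0.1733 0.2319] shift units [ 0.0038 -0.0004 -0.0003] turn [ 0.0013 -0.0019 -0.0027] q [ 0.22 -0.3  -0.4   1.01 -0.08 -2.99] F.a -0.34 [ 0.36  0.57 -1.52]
95 121 y0,ytan,z0,ztan [-0.0001 -0.0014  0.0031  0.0103] rms 0.0021 x ends [-0.0769  0.0712] -0.0773 0.0716
```

View pics/gap30.png

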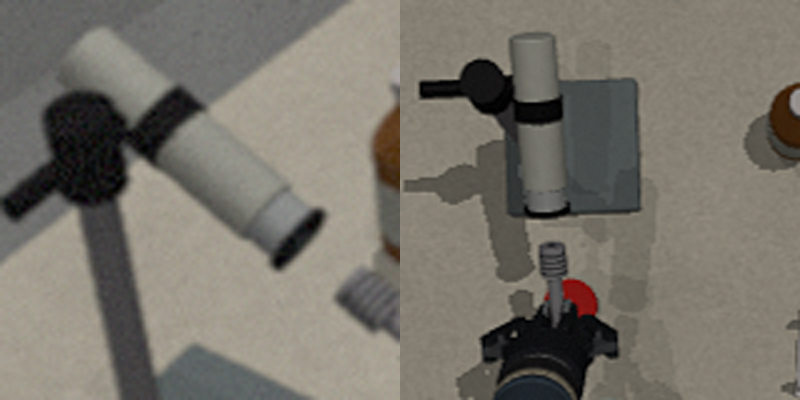

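Left (side): the nut's end is at about (355,285) and the ring face at (300,240). Right (top): the barrel runs from (533,40) to the ring at (546,208), and the nut is at (553,245), perhaps 2-4 mm to its right. I check this offset with the silhouettes' midlines in both images.

```bash
cat > mid.py <<'E'
from need import *
def proj(im,X): c=im["R"]@X+im["t"]; return np.array([im["fx"]*c[0]/c[2]+im["cx"],im["fy"]*c[1]/c[2]+im["cy"]])
def mids(im,c0,r):
    """mean perpendicular offset (px) of silhouette vs model axis at stations along A"""
    P=cloud(im); out=[]
    D=P-FACE; t=D@A; rad=np.linalg.norm(D-t[...,None]*A,axis=-1)
    for tt in c0:
        X=FACE+tt*A; u=proj(im,X); w=proj(im,X+.01*A)-u; w/=np.linalg.norm(w); n=np.array([-w[1],w[0]])
        sc=np.linalg.norm(proj(im,X+.001*np.cross(A,im["R"][2])/np.linalg.norm(np.cross(A,im["R"][2])))-u)
        ss=np.arange(-14,14.01,.1); pts=(u+ss[:,None]*n).astype(np.float32)
        dp=cv2.remap(rad.astype(np.float32),pts[None,:,0],pts[None,:,1],cv2.INTER_NEAREST).ravel()
        m=ss[(dp<r)]
        if len(m): out.append((round(tt*1e3),round((m.min()+m.max())/2/sc,1),round((m.max()-m.min())/sc,1)))
    return out
if __name__=="__main__":
    need(.03)
    for n in("top","side"):
        im=get_image(n); X=FACE
        n_=np.cross(A,im["R"][2]);  # image-perp direction in world
        u=proj(im,X);w=proj(im,X+.01*A)-u;w/=np.linalg.norm(w);nn=np.array([-w[1],w[0]]); k=n_/np.linalg.norm(n_)
        print(n,"positive offset = world",(k*np.sign((proj(im,X+.01*k)-u)@nn)).round(2))
        print(" barrel",mids(im,np.arange(.012,.10,.008),.028)); print(" nut",mids(im,np.arange(-.062,-.031,.004),.022))
E
python3 mid.py
```

```text
t 13.175 inlet [0.6151 0.1734 0.2319] shift units [ 0.0044 -0.0002  0.0001] turn [ 0.0013 -0.0023 -0.0026] q [ 0.22 -0.3  -0.4   1.01 -0.08 -2.99] F.a -0.36 [ 0.38 -0.88 -1.46]
top positive offset = world [ 0.06 -1.   -0.01]
 barrel [(12, np.float64(-0.5), np.float64(35.1)), (20, np.float64(-0.9), np.float64(37.4)), (28, np.float64(-0.2), np.float64(41.9)), (36, np.float64(-1.9), np.float64(41.8)), (44, np.float64(-1.0), np.float64(41.5)), (52, np.float64(-0.3), np.float64(41.4)), (60, np.float64(-1.8), np.float64(41.5)), (68, np.float64(-1.1), np.float64(41.4)), (76, np.float64(-0.5), np.float64(41.3)), (84, np.float64(-0.9), np.float64(43.4)), (92, np.float64(-0.1), np.float64(43.1))]
 nut [(-62, np.float64(0.1), np.float64(26.1)), (-58, np.float64(0.5), np.float64(26.4)), (-54, np.float64(-0.4), np.float64(23.7)), (-50, np.float64(-1.2), np.float64(26.3)), (-46, np.float64(-0.8), np.float64(26.0)), (-42, np.float64(-0.5), np.float64(26.2)), (-38, np.float64(-0.1), np.float64(25.9)), (-34, np.float64(0.2), np.float64(26.1))]
side positive offset = world [-0.24 -0.79  0.56]
 barrel [(12, np.float64(-0.2), np.float64(37.3)), (20, np.float64(0.3), np.float64(34.9)), (28, np.float64(-0.6), np.float64(40.7)), (36, np.float64(-1.4), np.float64(40.7)), (44, np.float64(0.6), np.float64(40.7)), (52, np.float64(-0.2), np.float64(41.0)), (60, np.float64(-1.2), np.float64(40.8)), (68, np.float64(0.8), np.float64(40.8)), (76, np.float64(-0.2), np.float64(41.0)), (84, np.float64(-1.0), np.float64(40.8)), (92, np.float64(-0.3), np.float64(44.4))]
 nut [(-62, np.float64(-0.2), np.float64(22.6)), (-58, np.float64(-1.1), np.float64(27.0)), (-54, np.float64(0.1), np.float64(26.8)), (-50, np.float64(-0.0), np.float64(26.1)), (-46, np.float64(-0.4), np.float64(26.2)), (-42, np.float64(-0.6), np.float64(25.1)), (-38, np.float64(-0.1), np.float64(23.7)), (-34, np.float64(0.6), np.float64(25.1))]
```

Offsets agree to under 1 mm (nut vs. barrel: about 0.6 mm in y). Closing to ~6 mm with that small correction, then creeping.

```bash
cat > st.py <<'E'
from need import *
F=[];X=[]
for i in range(10):
    get_image("top"); s=get_state(); F.append(s["ft_force"]); X.append(s["tcp_pos"]+Rt(s).apply(INL))
F=np.array(F);X=np.mean(X,0);a=A
print("t",s["t"],"F",F.mean(0).round(2),"F.a",(F@a).mean().round(2),"+-",(F@a).std().round(2),"pos along a vs face mm",(1e3*(X-FACE)@a).round(2),"lat mm",(1e3*((X-FACE)-((X-FACE)@a)*a)).round(2),"gap",s["finger_gap"].round(4))
E
python3 st.py
python3 -m handwheel '[[[1,0.015,-0.002,-0.0015,0,0,0],[1,0.02,0,0,0,0,0],[1,0.02,0,0,0,0,0],[1,0.015,0,0,0,0,0],[1,0.01,0,0,0,0,0],[1,0,0,0,0,0,0]]]'
python3 st.py
```

```text
t: 14.52
tcp_pos: [0.5783, 0.1717, 0.1958]
tcp_rot: [-0.006, 0.972, 0.026, 0.233]
ft_force: [-0.3, 0.5, -1.6]
finger_gap: 0.0115Traceback (most recent call last):
  File "st.py", line 6, in <module>
    print("t",s["t"],"F",F.mean(0).round(2),"F.a",(F@a).mean().round(2),"+-",(F@a).std().round(2),"pos along a vs face mm",(1e3*(X-FACE)@a).round(2),"lat mm",(1e3*((X-FACE)-((X-FACE)@a)*a)).round(2),"gap",s["finger_gap"].round(4))
                                                                                                                                                                                                             ^^^^^^^^^^^^^^^^^^^^^
AttributeError: 'float' object has no attribute 'round'
Traceback (most recent call last):
  File "st.py", line 6, in <module>
    print("t",s["t"],"F",F.mean(0).round(2),"F.a",(F@a).mean().round(2),"+-",(F@a).std().round(2),"pos along a vs face mm",(1e3*(X-FACE)@a).round(2),"lat mm",(1e3*((X-FACE)-((X-FACE)@a)*a)).round(2),"gap",s["finger_gap"].round(4))
                                                                                                                                                                                                             ^^^^^^^^^^^^^^^^^^^^^
AttributeError: 'float' object has no attribute 'round'
```

```bash
sed -i 's/s\["finger_gap"\].round(4)/s["finger_gap"]/' st.py; python3 st.py
for i in 1; do python3 -m handwheel '[[[1,0.0067,0,0,0,0,0],[1,0,0,0,0,0,0]]]'>/dev/null; python3 st.py; done
```

```text
t 15.525 F [-0.01 -0.08 -1.95] F.a -0.9 +- 0.41 pos along a vs face mm -6.97 lat mm [-0.18  0.51  0.3 ] gap 0.011135380938092158
t 16.275 F [ 0.14  0.08 -2.09] F.a -0.81 +- 0.5 pos along a vs face mm -4.95 lat mm [-0.17  0.51  0.28] gap 0.011138703874868882
```

```bash
sed -i 's/range(10)/range(6)/' st.py
python3 -m handwheel '[[[1,0.0067,0,0,0,0,0],[1,0,0,0,0,0,0]]]'>/dev/null; python3 st.py
python3 -m handwheel '[[[1,0.0067,0,0,0,0,0],[1,0,0,0,0,0,0]]]'>/dev/null; python3 st.py
```

```text
t 16.825 F [-0.24 -0.13 -2.21] F.a -1.22 +- 0.65 pos along a vs face mm -2.91 lat mm [-0.18  0.49  0.29] gap 0.011285643635003862
t 17.375 F [ 0.05 -0.25 -2.39] F.a -1.05 +- 0.57 pos along a vs face mm -0.92 lat mm [-0.17  0.49  0.29] gap 0.011464376932449854
```

```bash
python3 -m handwheel '[[[1,0.0067,0,0,0,0,0],[1,0,0,0,0,0,0]]]'>/dev/null; python3 st.py
python3 -m handwheel '[[[1,0.0067,0,0,0,0,0],[1,0,0,0,0,0,0]]]'>/dev/null; python3 st.py
```

```text
t 17.925 F [ 0.38 -0.02 -2.65] F.a -0.86 +- 0.27 pos along a vs face mm 1.1 lat mm [-0.18  0.49  0.29] gap 0.011417230806926538
t 18.475 F [-1.55 -0.29 -2.67] F.a -2.6 +- 0.39 pos along a vs face mm 2.64 lat mm [-0.06  0.5   0.07] gap 0.011189291145289193
```

Contact was felt between +1.1 and +2.6 mm, with the axial force dropping by about 1.7 N. I continue gently, recording force against position.

```bash
python3 -m handwheel '[[[1,0.007,0,0,0,0,0],[1,0,0,0,0,0,0]]]'>/dev/null; python3 st.py
python3 -m handwheel '[[[1,0.007,0,0,0,0,0],[1,0,0,0,0,0,0]]]'>/dev/null; python3 st.py
```

```text
t 19.025 F [-2.29 -0.47 -2.98] F.a -3.41 +- 0.34 pos along a vs face mm 4.94 lat mm [-0.1   0.5   0.15] gap 0.01150275350893164
t 19.575 F [-2.81 -0.01 -3.03] F.a -3.87 +- 0.42 pos along a vs face mm 7.09 lat mm [-0.12  0.5   0.18] gap 0.011361606262922775
```

```bash
python3 -m handwheel '[[[1,0.007,0,0,0,0,0],[1,0,0,0,0,0,0]]]'>/dev/null; python3 st.py; python3 mid.py
```

```text
t 20.125 F [-3.46 -0.03 -3.37] F.a -4.61 +- 0.67 pos along a vs face mm 9.21 lat mm [-0.13  0.47  0.2 ] gap 0.011521462760781545
t 20.125 inlet [0.6511 0.1759 0.2504] shift units [-0.1308  0.0019  0.0006] turn [ 0.0013 -0.0022 -0.0025] q [ 0.21 -0.21 -0.29  1.02 -0.07 -3.  ] F.a -5.3 [-3.96 -0.25 -3.88]
top positive offset = world [ 0.06 -1.   -0.01]
 barrel [(12, np.float64(-1.6), np.float64(42.2)), (20, np.float64(-0.9), np.float64(37.4)), (28, np.float64(-0.2), np.float64(41.9)), (36, np.float64(-1.9), np.float64(41.8)), (44, np.float64(-1.0), np.float64(41.5)), (52, np.float64(-0.3), np.float64(41.4)), (60, np.float64(-1.8), np.float64(41.5)), (68, np.float64(-1.1), np.float64(41.4)), (76, np.float64(-0.5), np.float64(41.3)), (84, np.float64(-0.9), np.float64(43.4)), (92, np.float64(-0.1), np.float64(43.1))]
 nut [(-62, np.float64(3.7), np.float64(28.5)), (-58, np.float64(-0.7), np.float64(38.3)), (-54, np.float64(-1.6), np.float64(35.6)), (-50, np.float64(-0.0), np.float64(23.9)), (-46, np.float64(-0.8), np.float64(11.7)), (-42, np.float64(-1.8), np.float64(14.1)), (-38, np.floa
[... 192 characters left out ...]
), np.float64(34.9)), (28, np.float64(-0.6), np.float64(40.7)), (36, np.float64(-1.4), np.float64(40.7)), (44, np.float64(0.6), np.float64(40.7)), (52, np.float64(-0.2), np.float64(41.0)), (60, np.float64(-1.2), np.float64(40.8)), (68, np.float64(0.8), np.float64(40.8)), (76, np.float64(-0.2), np.float64(41.0)), (84, np.float64(-1.0), np.float64(40.8)), (92, np.float64(-0.3), np.float64(44.4))]
 nut [(-62, np.float64(-17.5), np.float64(5.8)), (-58, np.float64(-17.8), np.float64(6.0)), (-54, np.float64(-16.0), np.float64(4.9)), (-46, np.float64(5.0), np.float64(2.0)), (-42, np.float64(4.9), np.float64(2.7)), (-38, np.float64(-0.0), np.float64(11.5)), (-34, np.float64(-0.6), np.float64(13.5))]
```

The slope is about 0.3 N/mm, as specified. The fit puts contact at about +1.1 mm, so the ring is now pushed back about 8 mm, half its travel. Final look.

```bash
python3 - <<'E'
from mid import *
S,T=get_image("side"),get_image("top")
for n,im in(("top",T),("side",S)): print(n,"nut",[tuple(float(x) for x in m) for m in mids(im,np.arange(-.019,.006,.004),.018)])
cv2.imwrite("pics/fin.png",np.hstack([cv2.resize(S["frame"][180:280,180:280],(400,400),interpolation=2),cv2.resize(T["frame"][100:340,210:450],(400,400),interpolation=2)]))
E
```

```text
top nut [(-19.0, -0.8, 25.8), (-15.0, -0.5, 26.0), (-11.0, -0.1, 25.7), (-7.0, -0.9, 28.3), (-3.0, -0.6, 28.0), (1.0, -1.4, 25.9)]
side nut [(-19.0, -0.1, 26.0), (-15.0, -0.6, 26.0), (-11.0, -1.1, 26.2), (-7.0, -0.0, 27.1), (-3.0, -0.4, 23.5), (1.0, -0.9, 27.1), (5.0, 1.9, 30.4)]
```

View pics/fin.png

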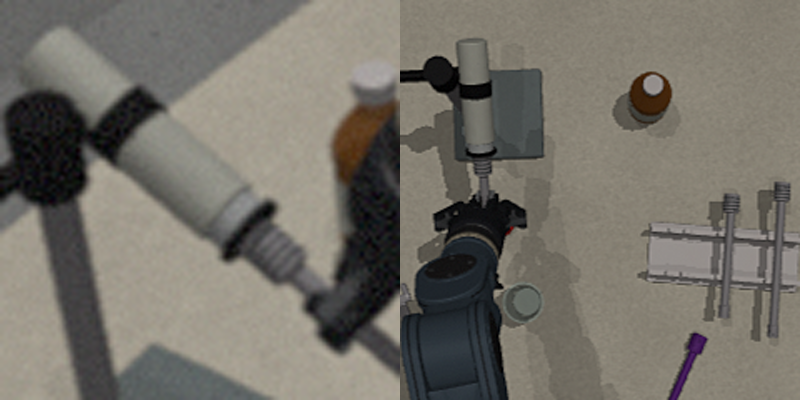

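The nut sits centred on the ring, at left crop (250,228) and right crop (482,155). Its midlines match the barrel's to under 0.5 mm. The other two columns are in their slots and everything else is in place. Handing in.

```bash
python3 -c "
from workcell import *
print(job_done()); print(get_state()['t'])"
```

```text
the job is handed in; nothing more can be done
None
the job is handed in; nothing more can be done
```

I lifted the short column off the rack and lined it up with the barrel, which slopes 26.8° with 3.2° of yaw. I then felt for the ring, pushed it back about 8 mm of its 16 mm, and handed in at about 20 s with the column still held.

**Last checks:**
- **Centring:** the nut matched the barrel's centreline to about 0.5 mm in both cameras. The turn left to the fitted barrel axis was about 0.2°.
- **Push:** the axial force rose about 3.6 N over its free value, with a slope of about 0.3 N/mm, which agrees with the spring data for half travel. I inferred the 8 mm from force and position, good to about 1 mm. I did not measure the ring itself.
- **Surroundings:** the last picture shows the other two columns in their slots and the amber bottle, beaker and scope in place. The wrench and clear bottle were outside that crop.

**Disagreements:**
- The gripper read 11.3 mm on a 14 mm tube throughout, but the reading was steady and I saw no slip.
- The ring was met about 1 mm farther in than the cameras put it, within their 2 mm calibration.

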